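Offer up the matching hinge leaf and hold it for the pin

ROBOT

A 6-joint arm with a two-finger parallel gripper is mounted at the origin on a cart in front of the work surface, level with it; the furniture and walls round the work are solid. World frame = base frame: x ahead of the robot, y to its left, z up, the work surface at z = 0. Lengths are in m, angles in rad, forces in N, time in s.
With the tool pointing down it reaches from about 0.375 to 0.825 m from the base axis. Payload 5.5 kg.
Tool frame: the origin (TCP) lies at the very end of the fingers, on their centre line; the grasp point (between the pads) lies grasp_offset behind it (grasp_offset is the distance from the TCP to the grasp point, in m); z points along the fingers, y is the line along which they close (so a half turn about z gives the same grasp; the last joint's range is limited). The gripper opens to 85 mm and grips with 20 to 120 N. Pads are 22 mm wide; open, the fingers measure 114 mm over their backs; the gripper's body (76 mm by 85 mm) begins 54 mm behind the grasp point. The pads swing forward as they close: fully open they stand 13 mm farther back than shut.
Start: joints at [-1.305, 0.314, -0.047, 1.21, 0, 1.571], TCP at [0.158, -0.579, 0.231] pointing down, gripper open.
Joint ranges: [-2.67, 2.67], [-0.69, 1.73], [-1.03, 1.25], [-2.08, 2.16], [-1.42, 1.45], [-3.14, 3.14]. Speed limits (rad/s): [2.39, 2.39, 3.01, 3.14, 3.14, 3.14].

INTERFACE

Orientations are given as a unit quaternion [x, y, z, w].
In Python, from station import read_state, camera, sign_off, grasp_offset gives the robot as it stands. The module is installed in compiled form; this text tells all that it offers.
- The arm moves only by the tool carry_out, never from a script. Its arguments are lists of equal length, an entry for each row: "travel": the shift along the tool's x, y, z in mm, a list of three; "twist": the turn, a rotation vector about the tool's x, y, z in degrees, a list of three; "fingers": the opening, from 0 (shut) to 1 (fully open). In form: {"travel": [[dx, dy, dz], ...], "twist": [[ax, ay, az], ...], "fingers": [fingers, ...]}. A call has 1 to 12 rows; each row is the pose to reach, as a shift and turn from the pose commanded when the call began, along the tool's axes at that moment; what a row does not reach only later rows make up. A row lasts 1/12 s, in which the tool goes at most 41.7 mm and 7.16 degrees, less where a joint would pass 70% of its speed; a pose out of reach is approached as far as the arm can. A call with a gripper value outside its range is refused whole. The fingers move at their own pace and stop on an object; "force" is the grip in N (left out, the last holds). Time passes only in rows, so rows that repeat a pose let the fingers close. It gives the time, the measured TCP pose, the force, the opening and the grip force at its end, in the units of the state.
- read_state(): the state, without advancing time (a new reading comes with each control period).
- camera(name): name is "side" or "top" or "wrist"; returns a dict with "frame" (420x560x3 uint8, red, green, blue), "mtx" (3x3 intrinsics, pixels), "k1" (the pictures are not rectified: a ray, as slopes to the right and down, at radius r is drawn at 1 + k1 r^2 times it, then the intrinsics apply), "origin" and "rotation" of the camera in the world. Camera axes: x right, y down, z forward; pixel columns grow to the right and rows downward; lengths in m; the calibration is good to about 2 mm. A picture is of the moment at which its call begins. There is no depth.
- sign_off(): hands the job in; it is judged then, once.
The state is a dict: "time_s": time; "joints": joint angles; "joint_vel": joint speeds; "joint_efforts": joint torques, N m; "position": TCP position; "eef_rot": TCP orientation; "wrist_force": force on the tool from outside, world axes, zero at the start; "moment": the same for the moment, N m; "grip_width": opening from 0.0 (shut) to 1.0 (fully open); "gripper_force": force on a finger pad.
Only numpy, scipy, OpenCV 4.12 (cv2) and the standard library are available. Lean on these libraries where they do the work, as an engineer would, in place of code of your own. Each camera call takes 0.05 s, during which the arm holds its last target. There are 200 camera calls.

TASK

One half of a hinge is screwed on top of the upright wooden jamb block, with its two knuckles sticking out over the front; of the two wooden battens lying on the bench that carry a hinge leaf, pick up the one with the single middle knuckle, which fits between them. Hold it level, leaf side up, in front of the jamb with its knuckle in the gap so that the three knuckle holes line up in one straight bore, ready for the hinge pin, the batten hanging in the gripper and not leaning on the jamb. Finish while still holding it there, and leave the other batten alone.

Things in the scene. Friction and masses are not known exactly. Their poses are not given: they have to be found in the camera images.
- jamb: Wooden block 60 x 90 x 80 mm (x, y, z), fixed; plywood foot behind. Origin: centre of its underside; z up; front face (hinge side) at x = -30 mm. 6 mm steel leaf on top, top at z = 86. Two steel knuckle tubes overhang the front: outer diameter 22, hole 14 mm, axis along y at x = -46, z = 91 mm, each 16 mm long (|y| = 17 to 33 mm), so the gap between them is 34 mm.
- jamb_bore (a point): Point on the hole axis midway between the jamb's two knuckles, 46 mm in front of the block's centre, 91 mm above the bench. Axes as the jamb: y along the holes, x towards the block.
- leaf_single: Matching piece, loose, 0.2 kg: wooden batten 100 x 46 x 28 mm (x, y, z) with a steel leaf 44 mm wide on its upper face (top at z = 34). Origin: centre of the underside; x towards the knuckle, z up. Grasp the middle across the 46 mm width. ONE middle knuckle beyond the +x end: tube 26 mm long, outer diameter 22, hole 14 mm, axis along y at x = 66, z = 39 mm. Balances within 20 mm of the middle.
- leaf_single_bore (a point): Centre of the single knuckle's hole: 66 mm ahead of the batten's centre along its x, 39 mm above its underside; axes as leaf_single. Lined up, it coincides with jamb_bore, x and y directions too, with the batten's underside 52 mm above the bench.
- leaf_double: The other piece, to be left alone: same batten and leaf, but TWO outer knuckles (each 12 mm long, |y| = 10 to 22 mm), which would clash with the jamb's. Origin and axes as leaf_single.
Things that resemble listed ones, but are neither listed nor needed, are in the scene too. What is shaped like the leaf_single but red is not meant.

How it is judged:
On the way:
1. the batten with the single knuckle is lifted off the bench in the gripper (height (world z) of leaf_single above 0.03 m and contact force between the fingers and leaf_single above 2 N), for 0.2 s.
At the end, for the whole second after the job is handed in: Knuckle hole within 4 mm of the jamb's hole axis (x, z) and 5.5 mm of the gap's middle; axes within 0.09 rad; batten in front of the jamb, leaf up, level within 0.12 rad, still gripped, over 35 mm above the bench, under 3 N on the jamb, under 20 mm/s; other batten within 15 mm of its start (x of leaf_single_bore in the frame of jamb_bore between -0.004 and 0.004 m and z of leaf_single_bore in the frame of jamb_bore between -0.004 and 0.004 m and y of leaf_single_bore in the frame of jamb_bore between -0.0055 and 0.0055 m and angle between the y axis of leaf_single and the y axis of jamb, either way round below 0.09 rad and angle between leaf_single's own z axis and vertical below 0.12 rad and x of leaf_single in the frame of jamb below -0.08 m and height (world z) of leaf_single above 0.035 m and contact force between the fingers and leaf_single above 2 N and contact force between leaf_single and jamb below 3 N and linear speed of leaf_single below 0.02 m/s and distance of leaf_double from where it was at the start of the episode below 0.015 m); the arm keeps its last pose, push and grip.
It fails at once if the batten with two knuckles is moved (distance of leaf_double from where it was at the start of the episode above 0.015 m).
It also fails if it takes over 40 s, if anything falls off the work surface, if the arm or the gripper's body presses on something with over 40 N, if the wrist force passes 120 N, or if a joint passes its speed limit or range.

## Working session

There is one attempt and no reset: what is moved stays moved. The work goes in short steps, Python scripts to look and compute and a tool call to move; the robot and the scene stay as the last step left them, time stands still between calls to the robot, and variables do not carry over. Pictures are saved under pics/ and viewed, at most 10 in all, crops included, and the job is handed in when it is done.

Besides the shell and the picture viewer there is one more tool, called after ">>>" as a command line: name --argument value ..., lists and objects as JSON in quotes. carry_out: Moves the arm, as the interface text tells. Its arguments: {"type":"object","properties":{"travel":{"type":"array"},"twist":{"type":"array"},"fingers":{"type":"array"},"force":{"type":"number"}},"required":["travel","twist","fingers"]}

```bash
mkdir -p pics
cat > h.py <<'E'
import numpy as np, cv2, pickle
from scipy.spatial.transform import Rotation as R
def snap(n,f):
    from station import camera
    c=camera(n); cv2.imwrite(f'pics/{f}.png',c['frame'][:,:,::-1]); pickle.dump(c,open(f'pics/{f}.pkl','wb')); return c
def load(f): return pickle.load(open(f'pics/{f}.pkl','rb'))
def rot(c):
    r=np.array(c['rotation'],float); return r if r.shape==(3,3) else R.from_quat(r).as_matrix()
def ray(c,u,v):
    K=np.array(c['mtx']); d=np.array([k:=float(c['k1']),0,0,0])
    p=cv2.undistortPoints(np.array([[[u,v]]],float),K,np.array([k,0,0,0.]))[0,0]
    return rot(c)@np.array([p[0],p[1],1.])
def onz(c,u,v,z):
    r=ray(c,u,v); o=np.array(c['origin']); return o+r*(z-o[2])/r[2]
def proj(c,P):
    q=(np.atleast_2d(P)-np.array(c['origin']))@rot(c)
    s=q[:,:2]/q[:,2:]; r2=(s**2).sum(1,keepdims=True); s=s*(1+c['k1']*r2)
    K=np.array(c['mtx']); return s*[K[0,0],K[1,1]]+K[:2,2]
E
python3 - <<'E'
from h import *
from station import read_state,grasp_offset
for n in('top','side'):
    c=snap(n,n+'0'); print(n,c['origin'],np.round(rot(c),3).tolist(),c['mtx'],c['k1'])
s=read_state();print(s,grasp_offset)
a=load('top0')['frame'];cv2.imwrite('pics/top0b.png',cv2.resize(a[:,:,::-1],(800,600),interpolation=cv2.INTER_CUBIC))
E
```

```text
top [0.31022801 0.02020853 1.06842296] [[0.007, -0.99, 0.143], [-1.0, -0.008, -0.004], [0.005, -0.143, -0.99]] [[405.31412221   0.         273.56783559]
 [  0.         405.31412221 208.59801477]
 [  0.           0.           1.        ]] -0.10741325750643291
side [0.28217043 0.88980841 0.72104082] [[-0.98, -0.122, 0.157], [-0.198, 0.58, -0.79], [0.005, -0.806, -0.592]] [[467.29336329   0.         278.98853538]
 [  0.         467.29336329 218.9460326 ]
 [  0.           0.           1.        ]] -0.0989661216656078
{'time_s': 0.1, 'joints': array([-1.30501728e+00,  3.14157579e-01, -4.79777531e-02,  1.21018217e+00,
       -2.09636980e-05,  1.57078633e+00]), 'joint_vel': array([ 0.00092186, -0.00250568,  0.00165972, -0.00035114, -0.00038566,
        0.00010272]), 'joint_efforts': array([-8.58627645e-04, -5.40767777e+01,  3.40539765e+01,  1.11942308e-02,
        1.70081844e-04, -2.42126639e-06]), 'position': array([ 0.15745544, -0.57844066,  0.23051999]), 'eef_rot': array([ 9.91182224e-01,  1.32503662e-01, -1.11162577e-04, -7.52493437e-04]), 'wrist_force': array([-0.65534495,  0.17287101,  0.20005834]), 'moment': array([-0.01485323, -0.00155261, -0.00069968]), 'gripper_force': 0.0, 'grip_width': 1.0010128742748707} 0.0187
```

View pics/top0b.png

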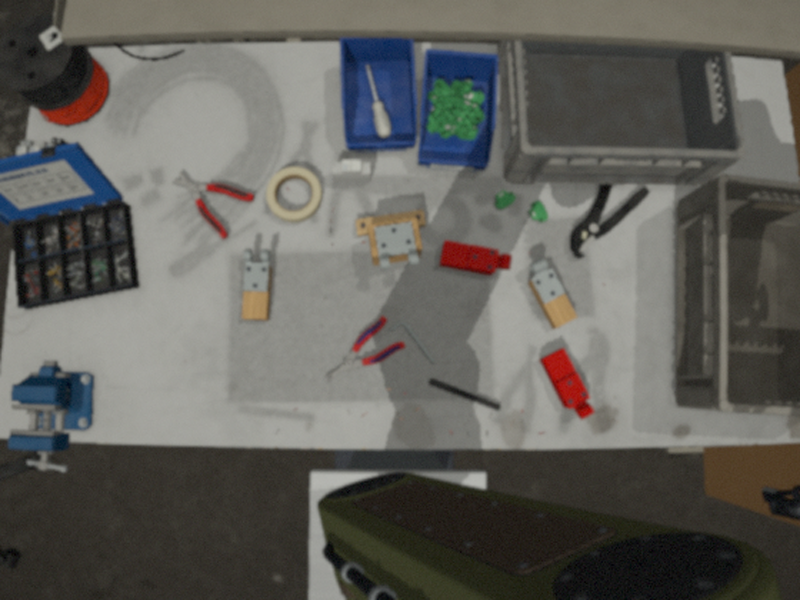

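View pics/side0.png

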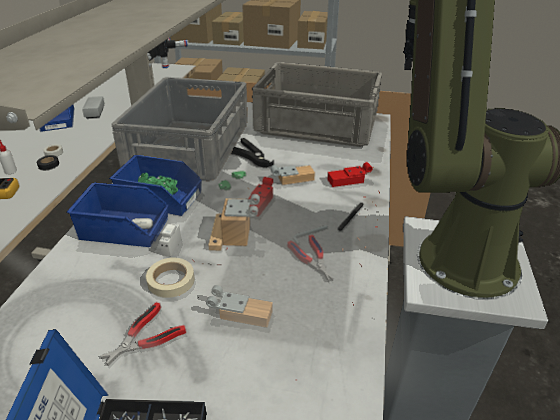

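The top view (at 800x600) shows these candidates for the single-knuckle batten:
- Wooden batten at (256,285), apparently two knuckles.
- Wooden batten at (550,292), apparently one knuckle.
- Red decoys at (475,258) and (567,382).

The jamb is at (395,240) with its knuckles facing the robot. I'll check the choice in a close crop.

Run:
```python
from h import *
a=load('top0')['frame'][:,:,::-1]
b=load('side0')['frame'][:,:,::-1]
f=lambda i,x,y,w,h,s:cv2.resize(i[y:y+h,x:x+w],(w*s,h*s),interpolation=cv2.INTER_CUBIC)
# left: top crop batten (origin 355,170, x6) ; right: jamb top crop (240,140)
o=np.zeros((600,800,3),np.uint8)
o[:360,:390]=f(a,355,175,65,60,6)
o[:360,400:790]=f(a,245,142,65,60,6)
o[365:365+232,:400]=f(b,240,155,100,58,4)
o[365:365+232,400:800]=f(b,180,280,100,58,4)
cv2.imwrite('pics/crop1.png',o)
```

```text
(no output)
```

View pics/crop1.png

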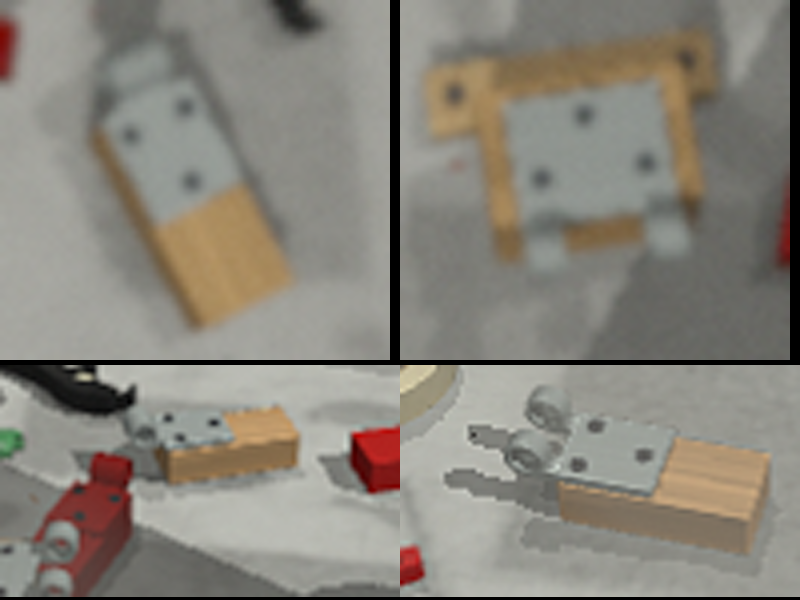

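The crop confirms it. The right-hand wooden batten (top view 550,292) has a single middle knuckle, and the left one has two and stays put. Next is a rough localisation of the batten and the jamb.

```bash
cat >> h.py <<'E'
from scipy.optimize import least_squares
def fit(obs,p0):
    """obs: list of (cam, (u,v), local xyz mm); pose x,y,yaw on bench"""
    def T(p,l): c,s=np.cos(p[2]),np.sin(p[2]); l=np.array(l)/1000; return np.array([p[0]+c*l[0]-s*l[1],p[1]+s*l[0]+c*l[1],l[2]])
    f=lambda p:np.concatenate([proj(c,T(p,l))[0]-uv for c,uv,l in obs])
    r=least_squares(f,p0,loss='soft_l1'); return r.x,np.round(f(r.x).reshape(-1,2),1).tolist()
E
python3 - <<'E'
from h import *
t=load('top0');s=load('side0')
A=lambda x,y:(355+(x-2.5)/6,175+(y-2.5)/6); B=lambda x,y:(245+(x-402.5)/6,142+(y-2.5)/6)
C=lambda x,y:(240+(x-1.5)/4,155+(y-366.5)/4)
o=[(t,A(293,280),(-50,-23,28)),(t,A(200,328),(-50,23,0)),(t,A(245,185),(-50+0,-22,34))]
# leaf length unknown: skip it
o=o[:2]+[(t,A(140,60),(66,0,50)),(s,C(297,462),(-50,23,0)),(s,C(297,437),(-50,23,28)),(s,C(168,483),(50,23,0)),(s,C(168,457),(50,23,28)),(s,C(272,406),(-50,-23,28))]
print(fit(o,[.4,-.2,.4]))
j=[(t,B(490,92),(30,45,80)),(t,B(683,68),(30,-45,80)),(t,B(547,243),(-46,25,102)),(t,B(668,228),(-46,-25,102)),(t,B(523,258),(-30,45,0+80)),(t,B(700,212),(-30,-45,80))]
print(fit(j,[.45,.02,.1]))
w=snap('wrist','w0');print(w['origin'],np.round(rot(w),3).tolist(),w['mtx'][0])
E
```

```text
(array([ 0.46592318, -0.2822138 ,  0.48922564]), [[0.8, -0.9], [-1.6, 0.3], [-0.7, -0.6], [0.1, 0.6], [0.6, -1.3], [-0.1, 0.4], [-0.0, -1.4], [1.5, -1.1]])
(array([0.56041422, 0.00914025, 0.13745428]), [[-2.2, 0.2], [1.1, -0.2], [0.1, 1.6], [0.2, 1.5], [-4.7, -4.3], [1.6, -1.2]])
[ 0.23508456 -0.55677783  0.37293743] [[0.262, -0.917, -0.302], [-0.965, -0.249, -0.081], [-0.001, 0.313, -0.95]] [354.93754476   0.         281.39611187]
```

```bash
cat >> h.py <<'E'
def rel(targets):
    from station import read_state
    s=read_state(); M=R.from_quat(s['eef_rot'])
    for p,yaw in targets:
        G=R.from_matrix([[np.cos(yaw),np.sin(yaw),0],[np.sin(yaw),-np.cos(yaw),0],[0,0,-1]])
        print(p,np.round(M.inv().apply(np.array(p)-s['position'])*1000,1),np.round((M.inv()*G).as_rotvec(degrees=True),1))
E
python3 -c "
from h import *
rel([((.19,-.42,.22),.266),((.466,-.282,.15),.489)])"
```

```text
(0.19, -0.42, 0.22) [  73.  -144.4   10.8] [-0.1 -0.  -0. ]
(0.466, -0.282, 0.15) [ 375.6 -205.    80.9] [ -0.1  -0.  -12.8]
```

>>> carry_out --travel '[[18,-36,3],[36,-72,5],[54,-108,8],[73,-144,11],[110,-152,20],[148,-160,29],[186,-167,38],[224,-174,46],[262,-182,55],[300,-190,64],[338,-197,73],[375,-205,81]]' --twist '[[0,0,0],[0,0,0],[0,0,0],[0,0,0],[0,0,-1],[0,0,-3],[0,0,-5],[0,0,-7],[0,0,-9],[0,0,-11],[0,0,-12.8],[0,0,-12.8]]' --fingers '[1,1,1,1,1,1,1,1,1,1,1,1]' --force 40

```text
time_s: 1.15
position: [0.4671, -0.2813, 0.1496]
eef_rot: [0.97, 0.243, -0.0, -0.0]
wrist_force: [0.3, -1.6, 0.1]
grip_width: 1.003
gripper_force: 0.0
```

>>> carry_out --travel '[[0,0,0],[0,0,0],[0,0,0]]' --twist '[[0,0,0],[0,0,0],[0,0,0]]' --fingers '[1,1,1]'

```text
time_s: 1.4
position: [0.465, -0.2824, 0.1499]
eef_rot: [0.97, 0.242, -0.001, -0.0]
wrist_force: [0.4, 0.1, 0.3]
grip_width: 1.003
gripper_force: 0.0
```

Run:
```python
from h import *
w=snap('wrist','w1'); im=w['frame'][:,:,::-1]
cv2.imwrite('pics/w1b.png',cv2.resize(im,(784,588),interpolation=cv2.INTER_CUBIC))
```

```text
(no output)
```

View pics/w1b.png

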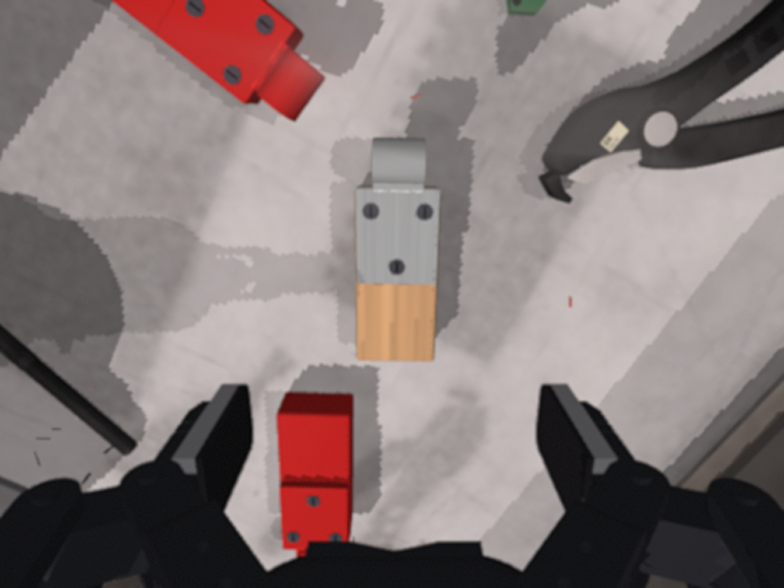

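The wrist view confirms a single knuckle at (398,160). The wood's near corners are at (357,360) and (434,360), and the leaf's far corners at (358,188) and (439,188). A red decoy lies clear of where the fingers will go. Next I'll fit the pose.

Run:
```python
from h import *
w=load('w1');k=lambda x,y:((x+.5)/1.4-.5,(y+.5)/1.4-.5)
o=[(w,k(357,360),(-50,23,28)),(w,k(434,360),(-50,-23,28)),(w,k(358,189),(50,22,34)),(w,k(439,189),(50,-22,34)),(w,k(372,160),(66,13,50)),(w,k(425.5,160),(66,-13,50))]
p,r=fit(o,[.466,-.282,.489]);print(p,r)
rel([((p[0],p[1],.06),p[2]),((p[0],p[1],.005),p[2])])
```

```text
[ 0.46539063 -0.2831656   0.47905701] [[-0.3, 0.0], [0.6, 0.6], [-2.0, -0.0], [1.3, 0.6], [-0.6, -0.7], [0.4, -0.2]]
(np.float64(0.46539062606928194), np.float64(-0.28316559519216367), 0.06) [ 0.6  0.6 90.3] [-0.   0.   0.5]
(np.float64(0.46539062606928194), np.float64(-0.28316559519216367), 0.005) [  0.6   0.6 145.3] [-0.   0.   0.5]
```

>>> carry_out --travel '[[0,0.5,35],[0.5,0.5,70],[0.5,0.5,100],[0.5,0.5,122],[0.5,0.5,136],[0.5,0.5,143],[0.5,0.5,144],[0.5,0.5,144]]' --twist '[[0,0,0.5],[0,0,0.5],[0,0,0.5],[0,0,0.5],[0,0,0.5],[0,0,0.5],[0,0,0.5],[0,0,0.5]]' --fingers '[1,1,1,1,1,1,1,1]'

```text
time_s: 2.12
position: [0.4659, -0.2836, 0.0069]
eef_rot: [0.971, 0.237, 0.0, 0.0]
wrist_force: [0.8, 0.6, -0.5]
grip_width: 1.002
gripper_force: 0.0
```

>>> carry_out --travel '[[0,0,0],[0,0,0],[0,0,0],[0,0,0],[0,0,0],[0,0,0],[0,0,0],[0,0,0],[0,0,0],[0,0,0]]' --twist '[[0,0,0],[0,0,0],[0,0,0],[0,0,0],[0,0,0],[0,0,0],[0,0,0],[0,0,0],[0,0,0],[0,0,0]]' --fingers '[0,0,0,0,0,0,0,0,0,0]' --force 60

```text
time_s: 2.95
position: [0.4672, -0.2834, 0.0076]
eef_rot: [0.971, 0.238, 0.001, 0.001]
wrist_force: [-0.8, 0.4, 7.2]
grip_width: 0.524
gripper_force: 62.7
```

Gripped at an opening of 0.524, about 45 mm, which matches the 46 mm width. Next I lift it and move to a viewing pose in front of the jamb.

```bash
python3 -c "
from h import *
rel([((.466,-.283,.13),.479),((.40,-.013,.13),.137)])"
```

```text
(0.466, -0.283, 0.13) [  -0.8   -0.7 -122.4] [ 0.1 -0.1  0.1]
(0.4, -0.013, 0.13) [  65.5 -270.6 -122.9] [ 0.1 -0.1 19.7]
```

>>> carry_out --travel '[[0,0,-15],[0,0,-40],[0,0,-70],[0,0,-100],[0,0,-122],[4,-20,-123],[12,-50,-123],[20,-80,-123],[27,-112,-123],[35,-144,-123],[43,-176,-123],[50,-208,-123]]' --twist '[[0,0,0],[0,0,0],[0,0,0],[0,0,0],[0,0,0],[0,0,2],[0,0,4],[0,0,7],[0,0,10],[0,0,13],[0,0,15],[0,0,17]]' --fingers '[0,0,0,0,0,0,0,0,0,0,0,0]'

```text
time_s: 3.95
position: [0.4139, -0.0739, 0.1295]
eef_rot: [0.996, 0.091, 0.0, 0.0]
wrist_force: [1.5, 0.6, -1.7]
grip_width: 0.525
gripper_force: 61.8
```

```bash
python3 -c "
from h import *
rel([((.40,-.013,.13),.137)])"
```

```text
(0.4, -0.013, 0.13) [ -2.6 -62.4  -0.5] [ 0.  -0.   2.6]
```

>>> carry_out --travel '[[0,-20,0],[-2,-40,0],[-3,-55,0],[-3,-62,0],[-3,-62,0],[-3,-62,0],[-3,-62,0]]' --twist '[[0,0,1],[0,0,2],[0,0,2.6],[0,0,2.6],[0,0,2.6],[0,0,2.6],[0,0,2.6]]' --fingers '[0,0,0,0,0,0,0]'

```text
time_s: 4.53
position: [0.4006, -0.0155, 0.1294]
eef_rot: [0.998, 0.069, 0.0, 0.0]
wrist_force: [-0.6, -0.8, -2.3]
grip_width: 0.526
gripper_force: 61.8
```

Run:
```python
from h import *
from station import read_state
s=read_state();print(s['position'],s['eef_rot'],s['joint_vel'].round(3))
w=snap('wrist','w2'); im=w['frame'][:,:,::-1]
cv2.imwrite('pics/w2b.png',cv2.resize(im,(784,588),interpolation=cv2.INTER_CUBIC))
```

```text
[ 0.40062248 -0.01548711  0.12943492] [9.97619212e-01 6.89622364e-02 2.31663816e-04 2.54161149e-04] [-0.011  0.004  0.001 -0.001  0.002  0.   ]
```

View pics/w2b.png

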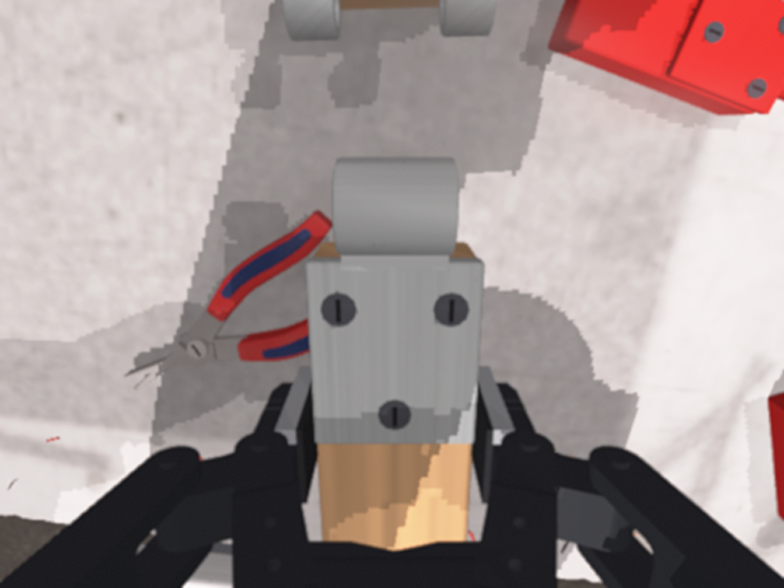

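The wrist view shows the held knuckle at (396,205). The jamb's knuckles are only partly in view, with their front edges at (313,38) and (467,34). I'll advance 35 mm at this height, above the jamb, for a better view.

>>> carry_out --travel '[[12,0,0],[24,0,0],[35,0,0],[35,0,0],[35,0,0],[35,0,0]]' --twist '[[0,0,0],[0,0,0],[0,0,0],[0,0,0],[0,0,0],[0,0,0]]' --fingers '[0,0,0,0,0,0]'

```text
time_s: 5.08
position: [0.4346, -0.01, 0.1289]
eef_rot: [0.998, 0.069, -0.001, -0.0]
wrist_force: [0.1, 0.3, -1.3]
grip_width: 0.524
gripper_force: 61.8
```

Run:
```python
from h import *
from station import read_state
s=read_state();print(s['position'],s['eef_rot'],s['joint_vel'].round(3))
w=snap('wrist','w3'); im=w['frame'][:,:,::-1]
b=snap('side','s3')['frame'][:,:,::-1]
# left: wrist crop x130-420,y0-200 *2.75 ; bottom: side crop
o=np.zeros((600,800,3),np.uint8)
o[:400,:600]=cv2.resize(im[0:200,130:430],(600,400),interpolation=cv2.INTER_CUBIC)
o[400:600,:800]=0
cv2.imwrite('pics/w3b.png',cv2.resize(im[0:210,140:420],(800,600),interpolation=cv2.INTER_CUBIC))
cv2.imwrite('pics/s3b.png',cv2.resize(b[160:280,160:320],(800,600),interpolation=cv2.INTER_CUBIC))
```

```text
[ 0.43458616 -0.01002953  0.12892661] [ 9.97603931e-01  6.91808502e-02 -6.37354507e-04 -3.85368285e-05] [ 0.001 -0.013 -0.015 -0.     0.     0.001]
```

View pics/w3b.png

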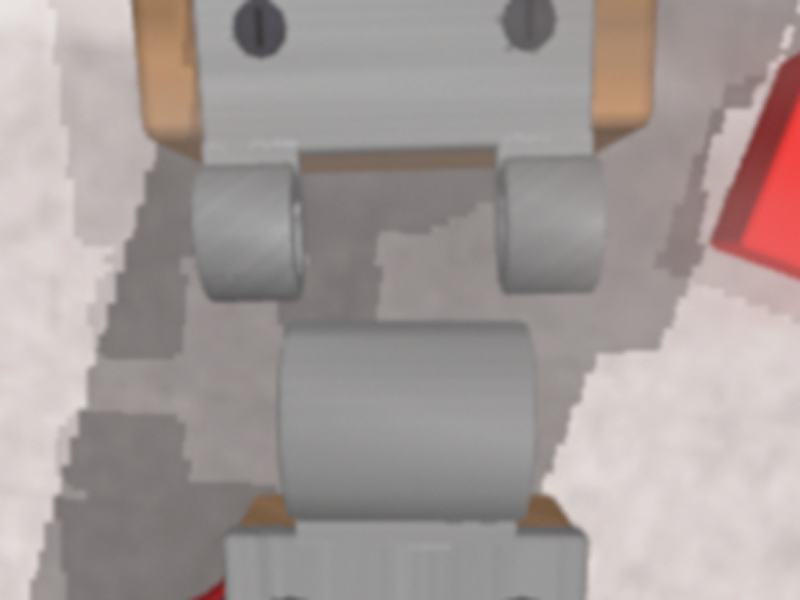

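View pics/s3b.png

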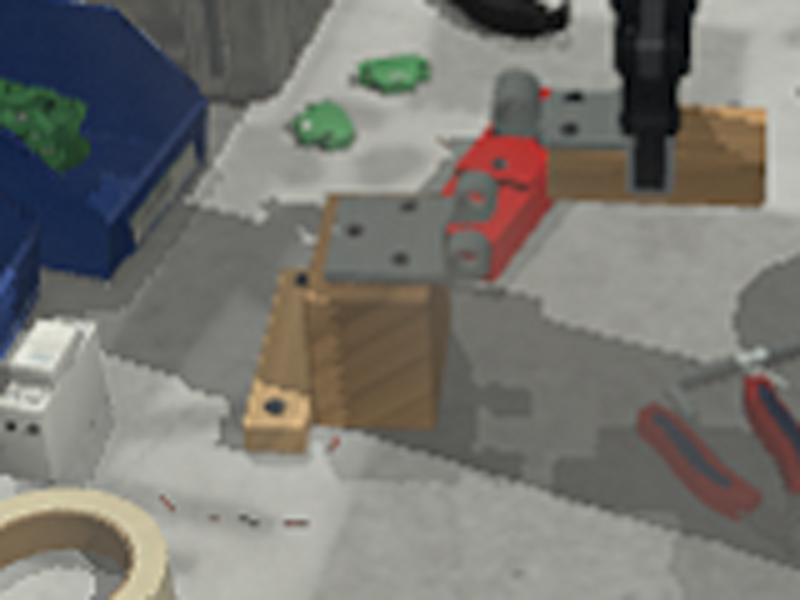

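The wrist crop shows the jamb tubes at u=195–292 and 507–604, with front edges at v≈298 and 291, and the held knuckle at u=283–531, v=323–520. The side crop shows the batten held level, about 3 cm above and behind the bore. Next I'll fit both poses.

Run:
```python
from h import *
w=load('w3');s=load('s3');k=lambda x,y:(140+(x+.5)/2.857-.5,(y+.5)/2.857-.5); q=lambda x,y:(160+(x+.5)/5-.5,160+(y+.5)/5-.5)
print('cam',w['origin'])
J=[(w,k(195,230),(-46,33,102)),(w,k(292,230),(-46,17,102)),(w,k(507,224),(-46,-17,102)),(w,k(604,224),(-46,-33,102)),(w,k(252,299),(-57,25,91.7)),(w,k(552,292),(-57,-25,91.7)),(w,k(205,160),(-34,32.5,86)),(w,k(592,152),(-34,-32.5,86))]
p,r=fit(J[:6],[.56,.009,.137]);print('jamb wrist',p,r)
JS=[(s,q(470,254),(-46,33,91)),(s,q(437,428),(-30,45,0)),(s,q(435,290),(-30,45,80)),(s,q(318,425),(30,45,0))]
p2,r2=fit(JS,p);print('jamb side',p2,r2)
p3,r3=fit(J[:6]+JS,p);print('jamb both',p3,r3)
# held, wrist + side, 6dof
def fit6(obs,p0):
    T=lambda P,l:P[:3]+R.from_euler('ZYX',P[3:]).apply(np.array(l)/1000)
    f=lambda P:np.concatenate([proj(c,T(P,l))[0]-uv for c,uv,l in obs]+[[(P[4])*30,P[5]*30]])
    r=least_squares(f,p0,loss='soft_l1');return r.x,np.round(f(r.x)[:-2].reshape(-1,2),1).tolist()
H=[(w,k(283,415),(66,13,50)),(w,k(531,415),(66,-13,50)),(w,k(408,323),(77,0,39)),(w,k(228,533),(50,22,34)),(w,k(588,533),(50,-22,34))]
HS=[(s,q(767,205),(-50,23,0)),(s,q(767,122),(-50,23,28)),(s,q(550,197),(50,23,0))]
P0=[.4346,-.01,.1215,.137,0,0]
for n,o in(('wrist',H),('side',HS),('both',H+HS)):
    P,r=fit6(o,P0);print('held',n,P.round(4),r)
```

```text
cam [0.51436333 0.00178811 0.27124864]
jamb wrist [0.56452284 0.01034786 0.15618705] [[-1.5, 0.3], [-0.1, -0.5], [0.2, 0.1], [1.7, -0.4], [0.9, 0.1], [-1.5, 0.6]]
jamb side [0.565667   0.00858468 0.2205065 ] [[-0.2, 0.5], [0.7, -0.8], [-0.1, 0.2], [-0.2, 0.0]]
jamb both [0.56448052 0.01038206 0.15792933] [[-1.4, 0.5], [0.0, -0.4], [0.3, 0.1], [1.8, -0.5], [1.1, 0.2], [-1.3, 0.6], [-0.9, 1.7], [-0.2, 0.2], [-1.1, 1.2], [-1.1, 0.0]]
held wrist [ 0.4313 -0.0104  0.1183  0.1388  0.0469 -0.0065] [[-0.1, 0.3], [0.3, 0.3], [-0.2, -5.6], [0.7, 0.1], [-0.8, 0.2]]
held side [ 0.4347 -0.0087  0.1276  0.297   0.0031  0.0077] [[-0.2, -3.8], [0.4, 2.4], [-0.2, 0.0]]
held both [ 0.4311 -0.0105  0.1195  0.1408  0.0562 -0.0049] [[-0.3, 0.1], [0.6, -0.1], [-0.2, -5.8], [0.5, 0.7], [-0.4, 0.5], [0.1, -0.1], [-0.0, 6.2], [-0.0, 1.9]]
```

Run:
```python
from h import *
w=load('w3');s=load('s3');k=lambda x,y:(140+(x+.5)/2.857-.5,(y+.5)/2.857-.5); q=lambda x,y:(160+(x+.5)/5-.5,160+(y+.5)/5-.5)
def fit6(obs,p0):
    T=lambda P,l:P[:3]+R.from_euler('ZYX',P[3:]).apply(np.array(l)/1000)
    f=lambda P:np.concatenate([proj(c,T(P,l))[0]-uv for c,uv,l in obs]+[[(P[4])*30,P[5]*30]])
    r=least_squares(f,p0,loss='soft_l1');return r.x,np.round(f(r.x)[:-2].reshape(-1,2),1).tolist()
H=[(w,k(283,415),(66,13,50)),(w,k(531,415),(66,-13,50)),(w,k(408,323),(77,0,39)),(w,k(408,520),(55.2,0,41.2))]
HS=[(s,q(767,205),(-50,23,0)),(s,q(767,156),(-50,23,28)),(s,q(550,197),(50,23,0)),(s,q(550,150),(50,23,28)),(s,q(767,108),(-50,-23,28))]
T=np.array([.4346,-.0100,.1289])
P0=[.4346,-.01,.1215,.137,0,0]
for n,o in(('wrist',H),('side',HS),('both',H+HS)):
    P,r=fit6(o,P0);b=P[:3]+R.from_euler('ZYX',P[3:]).apply([.066,0,.039]);print('held',n,P.round(4),'bore',b.round(4),r)
print('rigid guess bore', T+R.from_euler('z',.1385).apply([.0645,0,.039-.0076]))
```

```text
held wrist [ 0.4254 -0.0113  0.1286  0.1383  0.1897 -0.0072] bore [ 0.4968 -0.001   0.1545] [[-0.1, 0.5], [0.4, 0.5], [-0.1, -0.1], [-0.1, -1.5]]
held side [ 4.343e-01 -2.770e-02  1.088e-01  1.401e-01  2.000e-04  5.200e-03] bore [ 0.4997 -0.0187  0.1478] [[-0.5, 0.4], [0.1, 0.1], [0.2, 0.4], [0.1, -0.3], [0.1, -0.7]]
held both [ 0.4303 -0.0098  0.1194  0.1314  0.0589 -0.    ] bore [ 0.4979 -0.0009  0.1544] [[-0.0, 1.6], [0.5, 2.2], [0.0, -3.8], [-0.4, -4.3], [0.3, 0.2], [0.1, -0.3], [0.2, 2.0], [-0.6, 1.2], [0.3, -1.4]]
rigid guess bore [ 0.49848236 -0.00109528  0.1603    ]
```

>>> carry_out --travel '[[7,0,0],[14,0,10],[21,0,25],[21,0,38],[21,0,42],[21,0,42],[21,0,42],[21,0,42]]' --twist '[[0,0,0],[0,0,-0.8],[0,0,-0.8],[0,0,-0.8],[0,0,-0.8],[0,0,-0.8],[0,0,-0.8],[0,0,-0.8]]' --fingers '[0,0,0,0,0,0,0,0]'

```text
time_s: 5.85
position: [0.4561, -0.0071, 0.0878]
eef_rot: [0.997, 0.076, 0.0, 0.0]
wrist_force: [-1.3, 0.3, -1.2]
grip_width: 0.525
gripper_force: 61.8
```

Run:
```python
from h import *
from station import read_state
s=read_state();print(s['position'],s['eef_rot'],s['joint_vel'].round(3))
w=snap('wrist','w4'); im=w['frame'][:,:,::-1]
b=snap('side','s4')['frame'][:,:,::-1]
o=np.zeros((600,800,3),np.uint8)
o[:,:400]=cv2.resize(im[40:220,220:340],None,fx=10/3,fy=10/3,interpolation=cv2.INTER_CUBIC) if 0 else cv2.resize(im[20:260,200:360],(400,600),interpolation=cv2.INTER_CUBIC)
o[:,400:]=cv2.resize(b[165:255,235:295],(400,600),interpolation=cv2.INTER_CUBIC)
cv2.imwrite('pics/c4.png',o)
```

```text
[ 0.45609095 -0.00713901  0.08776688] [9.97092612e-01 7.61983984e-02 3.54301508e-04 3.65406540e-05] [ 0.001 -0.009  0.003  0.    -0.     0.001]
```

View pics/c4.png

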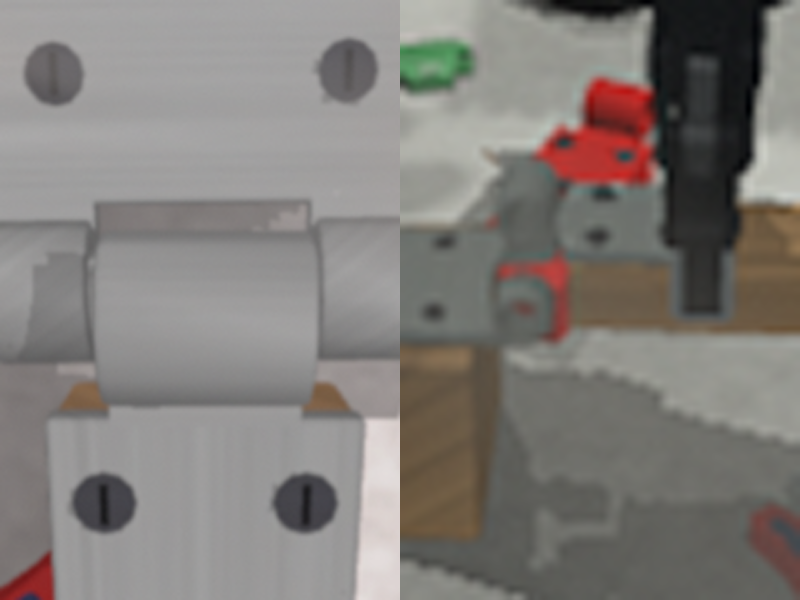

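The held knuckle is above the gap and centred within about 0.5 mm (u 96–320 against inner faces at 88 and 318). Its axis is parallel to the jamb's, whose front edges are both at v≈361. The remaining check is the fore-aft offset.

Run:
```python
from h import *
w=load('w4');o=np.array(w['origin']);yaw=.1525;ex=np.array([np.cos(yaw),np.sin(yaw),0])
k=lambda x,y:(200+(x+.5)/2.5-.5,20+(y+.5)/2.5-.5)
T=np.array([.4561,-.0071,.0878])
def dirx(u,v): r=ray(w,*k(u,v)); return r@ex, r[2]
cx=(o-T)@ex
from math import atan2,sqrt,asin,tan
# in (along, z) plane: front/rear tangents to circle radius 11 at height zc
def axis_from(v,u,zc,side):
    a,b=dirx(u,v); n=sqrt(a*a+b*b); x=cx+a*(zc-o[2])/b
    return x+side*.011/abs(b/n)
print('cam along',cx,'z',o[2])
for zc in(.1152,.1192): print('held',zc,'front',axis_from(235,208,zc,-1),'rear',axis_from(405,208,zc,+1))
print('jamb L',axis_from(361,40,.091,+1),'R',axis_from(361,370,.091,+1))
# lateral
ey=np.array([-ex[1],ex[0],0])
for n,a,b,z in(('held',96,320,.130),('jamb',88,318,.102)):
    print(n,[round(float((onz(w,*k(u,300),z)-T)@ey),4) for u in(a,b)])
```

```text
cam along 0.08037823592708579 z 0.2302339924415052
held 0.1152 front 0.06252909696478182 rear 0.06287850913914678
held 0.1192 front 0.0627665839319674 rear 0.06388134884536456
jamb L 0.06390837182989202 R 0.06388290249193107
held [0.0128, -0.0123]
jamb [0.0173, -0.0157]
```

>>> carry_out --travel '[[0.5,-0.5,4],[0.5,-0.5,10],[0.5,-0.5,16],[0.5,-0.5,22],[0.5,-0.5,26],[0.5,-0.5,28],[0.5,-0.5,28],[0.5,-0.5,28],[0.5,-0.5,28]]' --twist '[[0,0,0],[0,0,0],[0,0,0],[0,0,0],[0,0,0],[0,0,0],[0,0,0],[0,0,0],[0,0,0]]' --fingers '[0,0,0,0,0,0,0,0,0]'

```text
time_s: 6.7
position: [0.4562, -0.0066, 0.0594]
eef_rot: [0.997, 0.076, 0.0, 0.0]
wrist_force: [-0.7, 0.4, -1.4]
grip_width: 0.524
gripper_force: 61.8
```

Run:
```python
from h import *
from station import read_state
s=read_state();print(s['position'],s['eef_rot'],s['joint_vel'].round(3),s['wrist_force'])
w=snap('wrist','w5'); im=w['frame'][:,:,::-1]
b=snap('side','s5')['frame'][:,:,::-1]
o=np.zeros((600,800,3),np.uint8)
o[:,:400]=cv2.resize(im[20:260,200:360],(400,600),interpolation=cv2.INTER_CUBIC)
o[:,400:]=cv2.resize(b[180:240,240:280],(400,600),interpolation=cv2.INTER_CUBIC)
cv2.imwrite('pics/c5.png',o)
```

```text
[ 0.45624453 -0.00658275  0.05943527] [9.97100172e-01 7.61001586e-02 1.09200398e-04 1.59550590e-05] [-0.001 -0.003  0.002 -0.001 -0.     0.002] [-0.66156301  0.4230826  -1.37600689]
```

View pics/c5.png

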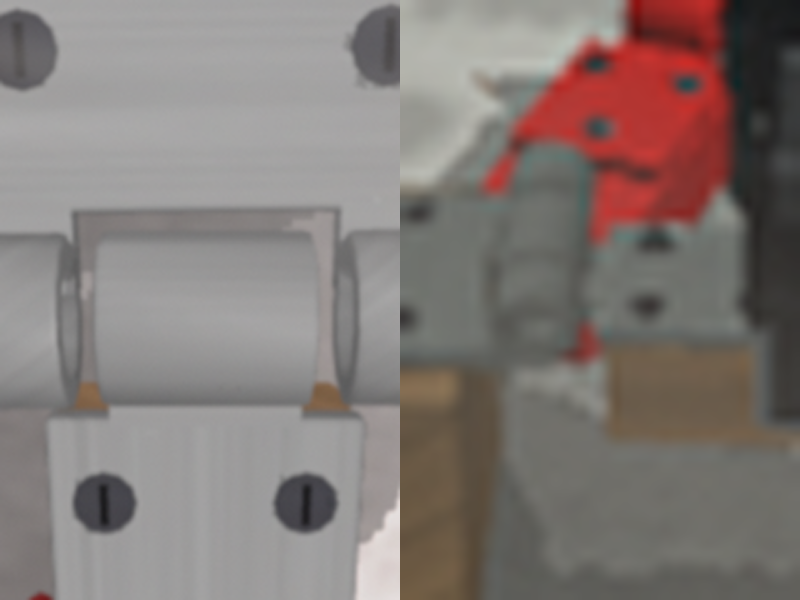

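The silhouettes coincide in the wrist view: all three tubes span v≈235–405, and the knuckle centre at u=207 matches the gap centre at 206. In the side view they form one straight cylinder, there is no contact force and the arm is still, so I'm handing in.

```bash
python3 -c "
from station import sign_off
print(sign_off())"
```

```text
the job is handed in; nothing more can be done
None
```

The job is handed in, with the single-knuckle batten held level in front of the jamb, its knuckle in the gap and the three holes lined up by both the wrist and side cameras; the result was not reported back.

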